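# Slide the plate to the pass and ring the bell

## Robot

A 6-joint arm with a two-finger parallel gripper is mounted at the origin on the work surface. World frame = base frame: x ahead of the robot, y to its left, z up, the work surface at z = 0. Lengths are in mm, angles in rad, forces in N, time in s.
With the tool pointing down it reaches from about 350 to 875 mm from the base axis. Payload 4.2 kg.
Tool frame: the origin (TCP) lies between the finger pads; the fingertips stand 17 mm ahead of it and the grasp point (between the pads) lies 2 mm behind it (nose_length is the distance from the TCP to the fingertips, in mm); z points along the fingers, y is the direction in which the jaws open and shut (so a half turn about z gives the same grasp; the last joint's range is limited). The gripper opens to 85 mm and grips with 20 to 120 N. Pads are 22 mm wide; open, the fingers measure 114 mm over their backs; the gripper's body (76 mm by 85 mm) begins 54 mm behind the grasp point. The pads swing forward as they close: fully open they stand 13 mm farther back than shut.
Start: joints at [-0.919, 0.385, 0.008, 0, -1.194, -0.259], TCP at [239.249, -577.373, 248.312] pointing down, gripper open.
Joint ranges: [-3.14, 3.14], [-1.21, 2.06], [-1.07, 1.41], [-3.16, 2.05], [-2.99, -0.16], [-3.1, 3.1]. Speed limits (rad/s): [2.79, 2.79, 3.14, 3.14, 3.14, 3.14].

## Interface

Orientations are given as a unit quaternion [x, y, z, w].
In Python, from bench import * gives the robot as it stands.
- The arm moves only by the tool jog_arm, never from a script. Its argument "increments" is a list of rows, each a list of 4 numbers: the shift along the tool's x, y, z in m, then the turn about the tool's z in degrees. A call has 1 to 10 rows; each row is the pose to reach, as a shift and turn from the pose measured when the call began, along the tool's axes at that moment; what a row does not reach only later rows make up. A row lasts 1/8 s, in which the tool goes at most 62.5 mm and 10.7 degrees, less where a joint would pass 70% of its speed; a pose out of reach is approached as far as the arm can. A call with a gripper value outside its range is refused whole. "hand" is the gripper's target within -1 to 1 (fully open at 1, half-way at 0, shut at -1), set as the call begins (left out, the last holds). The fingers move at their own pace and stop on an object; the grip force is fixed at half the most. Time passes only in rows, so rows that repeat a pose let the fingers close. It gives the time, the measured TCP pose, the force and the opening at its end, in the units of the state.
- read_state(): the state, without advancing time (a new reading comes with each control period).
- get_image(name): name is "side" or "top" or "wrist"; returns the picture (480x640x3 uint8, red, green, blue); there is no depth.
- calibration(name): a dict with "fx", "fy", "cx", "cy" (pixels), "D" ([k1, k2, p1, p2, k3] as OpenCV has them; the pictures are not rectified), "position" and "rotation" of the camera in the world; the wrist camera has in their place "hand_eye" (4x4, takes a point from camera to tool coordinates, whose origin is the TCP and whose axes are the flange's). Camera axes: x right, y up, looking along -z (the intrinsics and any distortion apply to the point x, -y, -z); pixel columns grow to the right and rows downward; lengths in mm; the calibration is good to about 2 mm. A picture is of the moment at which its call begins: read the wrist's pose just before it. calibration takes no time and is no camera call.
- job_done(): hands the job in, once; it reports no verdict.
The state is a dict: "clock": time; "joints": joint angles; "joint_vel": joint speeds; "joint_efforts": joint torques, N m; "position": TCP position; "ee_rot": TCP orientation; "contact_force": force on the tool from outside, world axes, zero at the start; "wrist_torque": the same for the moment, N m; "gripper_width": finger opening in mm.
Only numpy, scipy, OpenCV 4.12 (cv2) and the standard library are available. Lean on these libraries where they do the work, as an engineer would, in place of code of your own. Each camera call takes 0.05 s, during which the arm holds its last target.

## Task

The dish is ready for service: with the fingertips, push the plate along the counter until the whole plate lies inside the square of green tape, without picking it up or tipping it. Only when it lies still there, ring the service bell by pressing its plunger fully down, and let it come back up. Leave everything else on the counter where it is.

Things in the scene. Friction and masses are not known exactly. Their poses are not given: they have to be found in the camera images.
- plate: Loose stoneware plate, beige, round, 190 mm outer diameter, 28 mm tall, about 0.5 kg, with a little food in the middle (fixed to it); upright outer edge from 12 to 28 mm above the counter, narrower foot below. Origin: centre of its underside. It slides on the steel counter under a few newtons, straight ahead of two fingertips set apart behind its edge, and stops when the push stops.
- mark: Square of flat green tape stuck to the counter: the inside of the square is 230 x 230 mm, the tape 18 mm wide. Origin: centre of the square, on the counter; x and y axes parallel to its sides. Nothing to bump into.
- plunger_top (a point): Centre of the top of the service bell's plunger, a steel knob 22 mm across, 59 mm above the counter when up. The bell is a brass dome on a black base, 84 mm across, fixed to the counter; the dome ends 42 mm above the counter.
- plunger (a joint): Travel of the bell's plunger, m: 0 up, 0.006 fully down. It moves straight down against a spring (about 1 N to start, 4 N fully down), and comes back up by itself.
- bottle_red: Bystander, to be left alone: squeeze bottle with dark red sauce and a white nozzle, 54 mm diameter, 180 mm tall. Origin: centre of its underside.
- bottle_yellow: Bystander, to be left alone: squeeze bottle with pale yellow sauce and a white nozzle, 54 mm diameter, 180 mm tall. Origin: centre of its underside.
- mill: Bystander, to be left alone: dark wooden pepper mill, 56 mm diameter, 138 mm tall. Origin: centre of its underside.
- ramekin: Bystander, to be left alone: blue ceramic ramekin, 66 mm diameter, 38 mm tall. Origin: centre of its underside.
- salt: Bystander, to be left alone: small open steel salt cup, 68 mm diameter, 42 mm tall. Origin: centre of its underside.
- deli: Bystander, to be left alone: closed orange tub, 90 mm diameter, 75 mm tall. Origin: centre of its underside.
- spoon: Bystander, to be left alone: steel spoon with a light wooden handle, lying on the counter on the left of the work, about 200 mm long. Origin: on the counter, under the spoon.

How it is judged:
By the outcome, as a careful person would: the job done as asked, in the order asked, and still so for the second after the job is handed in, with the robot touching nothing.
It also fails if it takes over 51 s, if anything falls off the work surface, if the arm or the gripper's body presses on something with over 40 N, if the wrist force passes 120 N, or if a joint passes its speed limit or range.

## Working session

There is one attempt and no reset: what is moved stays moved. The work goes in short steps, Python scripts to look and compute and a tool call to move; the robot and the scene stay as the last step left them, time stands still between calls to the robot, and variables do not carry over. Pictures are saved under pics/ and viewed, and the job is handed in when it is done.

Besides the shell and the picture viewer there is one more tool, called after "Emit:" in YAML: its name, and indented under it one key for each argument. jog_arm: Moves the arm, as the interface text tells. Its arguments: {"type":"object","properties":{"increments":{"type":"array"},"hand":{"type":"number"}},"required":["increments"]}

```bash
mkdir -p pics; ls; python3 - <<'E'
from bench import *
import cv2
print(read_state())
for n in ["side","top","wrist"]:
    im=get_image(n); cv2.imwrite(f"pics/{n}0.png",im[:,:,::-1]); print(n,calibration(n))
E
```

```text
pics
{'clock': 0.0, 'joints': array([-9.19428258e-01,  3.85584987e-01,  6.61504443e-03, -4.97894854e-04,
       -1.19402179e+00, -2.58620090e-01]), 'joint_vel': array([-2.54816123e-04,  1.83192100e-03,  9.36910853e-04, -7.96847289e-04,
        4.12675901e-06, -1.71794698e-04]), 'joint_efforts': array([-5.99032546e-06, -3.92287624e+01,  1.88404244e+01,  4.18621302e+00,
       -4.56668698e-03, -3.53432441e-06]), 'position': array([ 239.02104987, -576.88800262,  247.20034009]), 'ee_rot': array([-1.95024095e-01,  9.80797810e-01,  1.08770956e-03, -2.74548521e-04]), 'contact_force': array([-0.13149126,  0.553575  , -0.25540607]), 'wrist_torque': array([-0.00749833,  0.02170241, -0.01860396]), 'gripper_width': 85.23010807441312}
side {'fx': 531.6151484347034, 'fy': 531.6151484347034, 'cx': 320.9263711009766, 'cy': 248.97680298576907, 'D': array([-0.08431356,  0.        ,  0.        ,  0.        ,  0.        ]), 'position': array([-150.19273463, -830.2907222 , 1153.98676426]), 'rotation': array([ 0.3685892 , -0.13376062, -0.32289785,  0.86138672])}
top {'fx': 435.86622761382336, 'fy': 435.86622761382336, 'cx': 311.81437594475926, 'cy': 240.07728161584737, 'D': array([-0.0085545,  0.       ,  0.       ,  0.       ,  0.       ]), 'position': array([ 398.00943006,   21.61255574, 1030.78868938]), 'rotation': array([ 0.06826936, -0.05677455, -0.7014446 ,  0.70717142])}
wrist {'fx': 395.0199605310825, 'fy': 395.0199605310825, 'cx': 322.302948308922, 'cy': 235.29805963032223, 'D': array([-0.00445825,  0.        ,  0.        ,  0.        ,  0.        ]), 'hand_eye': array([[ 1.58076687e-04,  9.45220721e-01,  3.26431867e-01,
         8.40843011e+01],
       [ 9.99999754e-01, -3.72551333e-04,  5.94508721e-04,
         7.09357803e-02],
       [ 6.83554589e-04,  3.26431693e-01, -9.45220547e-01,
        -1.26426906e+02],
       [ 0.00000000e+00,  0.00000000e+00,  0.00000000e+00,
         1.00000000e+00]])}
```

View pics/top0.png

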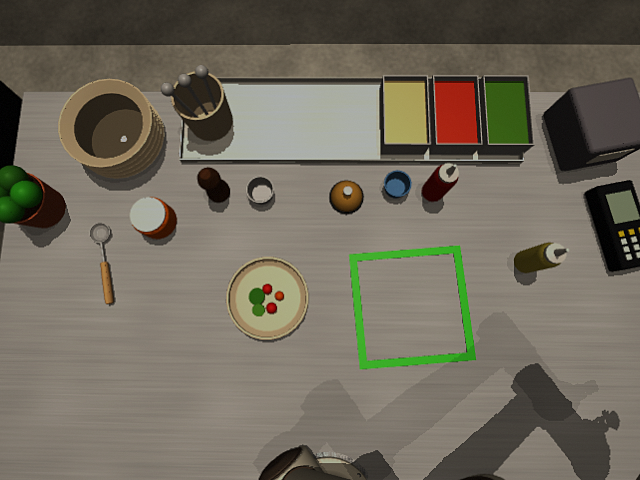

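View pics/side0.png

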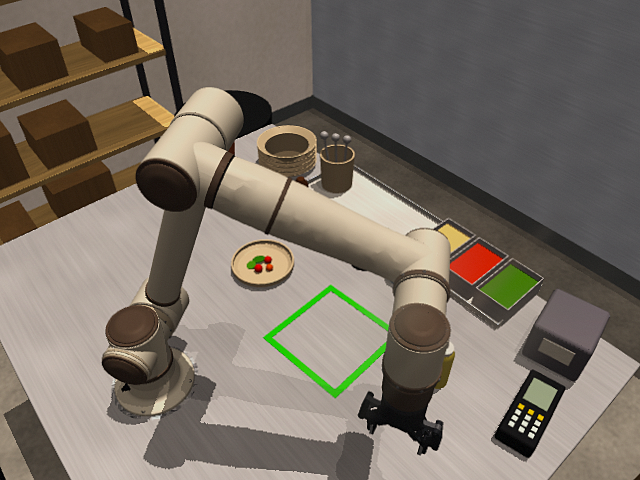

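The top view shows the plate at about (268,298), the green square centred near (412,307) and the bell at (347,197). The mill (213,185), salt cup (260,190), ramekin (397,184), red bottle (440,183), yellow bottle (540,257), tub (152,218) and spoon (105,265) are all clear of the push line.

```bash
cat > h.py <<'E'
from bench import *
import cv2, numpy as np
from scipy.spatial.transform import Rotation as R
def ray(name,uv,st=None):
    c=calibration(name); K=np.array([[c['fx'],0,c['cx']],[0,c['fy'],c['cy']],[0,0,1]])
    p=cv2.undistortPoints(np.array(uv,float).reshape(-1,1,2),K,np.array(c['D'])).reshape(-1,2)
    d=np.c_[p[:,0],-p[:,1],-np.ones(len(p))]
    if 'hand_eye' in c:
        T=np.array(c['hand_eye']); r=R.from_quat(st['ee_rot']).as_matrix()
        return st['position']+r@T[:3,3], d@(r@T[:3,:3]).T
    return np.array(c['position']), d@R.from_quat(c['rotation']).as_matrix().T
def plane(name,uv,z,st=None):
    o,d=ray(name,uv,st); z=np.broadcast_to(z,len(d)); return o+d*((z-o[2])/d[:,2])[:,None]
def tri(o1,d1,o2,d2):
    A=np.c_[d1,-d2]; s=np.linalg.lstsq(A,o2-o1,rcond=None)[0]; a=o1+s[0]*d1; b=o2+s[1]*d2; return (a+b)/2, np.linalg.norm(a-b)
def circ(P):
    A=np.c_[2*P[:,:2],np.ones(len(P))]; s=np.linalg.lstsq(A,(P[:,:2]**2).sum(1),rcond=None)[0]
    return s[:2],np.sqrt(s[2]+s[:2]@s[:2])
def green(im):
    h=cv2.cvtColor(im,cv2.COLOR_RGB2HSV)
    return cv2.inRange(h,(50,150,90),(70,255,255))
def mark(im,name,st=None):
    m=green(im); cs,hi=cv2.findContours(m,cv2.RETR_CCOMP,cv2.CHAIN_APPROX_NONE)
    i=max([k for k in range(len(cs)) if hi[0][k][3]>=0],key=lambda k:cv2.contourArea(cs[k]))
    P=plane(name,cs[i].reshape(-1,2),0,st)
    return P
E
python3 - <<'E'
from h import *
for n in ['top','side']:
    im=cv2.imread(f'pics/{n}0.png')[:,:,::-1].copy()
    try:
        P=mark(im,n); r=cv2.minAreaRect(P[:,:2].astype(np.float32)); print(n,'mark inner',r)
    except Exception as e: print(e)
im=cv2.imread('pics/top0.png')[:,:,::-1].copy()
h=cv2.cvtColor(im,cv2.COLOR_RGB2HSV)
for p in [(298,232),(298,250),(298,210),(200,330),(197,347),(192,348)]: print(p,h[p])
cv2.imwrite('pics/crop.png',cv2.resize(im[150:350,210:370,::-1],None,fx=3.0,fy=3.0,interpolation=cv2.INTER_CUBIC))
for n,uv,z in [('bell dome','347 197',20),('plunger','348 192',59),('ramekin','397 184',20),('salt','260 190',42),('red nozzle','449 171',180),('yel nozzle','557 253',180),('tub top','149 216',75),('mill top','207 177',138)]:
    print(n,plane('top',[[float(x) for x in uv.split()]],z))
E
```

```text
top mark inner ((428.95263671875, -192.51080322265625), (236.5051727294922, 235.7526397705078), 4.990799427032471)
max() iterable argument is empty
(298, 232) [ 18  99 154]
(298, 250) [ 52 221  82]
(298, 210) [ 18  37 139]
(200, 330) [102  91  14]
(197, 347) [ 16 203  74]
(192, 348) [ 41  20 178]
bell dome [[684.24491968 -44.33545969  20.        ]]
plunger [[685.15130445 -44.15455521  59.        ]]
ramekin [[ 717.23589343 -164.64064679   20.        ]]
salt [[694.04772163 161.94908849  42.        ]]
red nozzle [[ 694.74974507 -241.34318821  180.        ]]
yel nozzle [[ 527.70775811 -444.83038149  180.        ]]
tub top [[621.94429645 407.61110924  75.        ]]
mill top [[693.73724108 263.24213651 138.        ]]
```

View pics/crop.png

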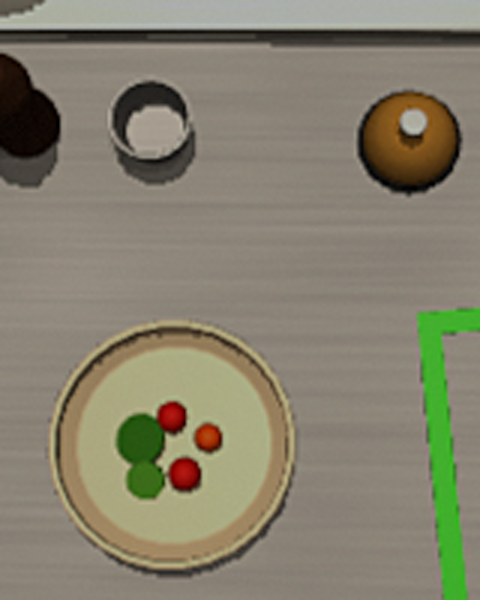

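```bash
cat >> h.py <<'E'
def plate(im,name,st=None,roi=None):
    h=cv2.cvtColor(im,cv2.COLOR_RGB2HSV)
    m=((h[...,1]>62)&(h[...,0]>8)&(h[...,0]<40)&(h[...,2]>85)).astype(np.uint8)*255
    if roi is not None:
        q=np.zeros_like(m); q[roi[1]:roi[3],roi[0]:roi[2]]=1; m*=q
    m=cv2.morphologyEx(m,cv2.MORPH_OPEN,np.ones((3,3)))
    cs,_=cv2.findContours(m,cv2.RETR_EXTERNAL,cv2.CHAIN_APPROX_NONE)
    c=cv2.convexHull(max(cs,key=cv2.contourArea)).reshape(-1,2)
    return circ(plane(name,c,28,st)),c
E
python3 - <<'E'
from h import *
im=cv2.imread('pics/top0.png')[:,:,::-1].copy()
r,c=plate(im,'top',roi=(200,230,345,370)); print(r,c.min(0),c.max(0))
im=cv2.imread('pics/side0.png')[:,:,::-1].copy()
r,c=plate(im,'side',roi=(215,225,310,300)); print(r,c.min(0),c.max(0))
m=green(im); ys,xs=np.where(m); print(xs.min(),xs.max(),ys.min(),ys.max())
for n,uv in [('outer top',(332,286)),('outer left',(264,338)),('outer bottom',(336,397))]: print(n,plane('side',[uv],0))
im=cv2.imread('pics/top0.png')[:,:,::-1].copy()
m=green(im); cs,_=cv2.findContours(m[230:380,340:490],cv2.RETR_EXTERNAL,cv2.CHAIN_APPROX_NONE); c=max(cs,key=cv2.contourArea).reshape(-1,2)+[340,230]
rr=cv2.minAreaRect(plane('top',c,0)[:,:2].astype(np.float32));print(rr,cv2.boxPoints(rr))
E
```

```text
(array([439.65894522, 139.76552263]), np.float64(91.76759266314305)) [227 261] [307 339]
(array([441.12482965, 133.54915943]), np.float64(88.92031210111716)) [231 243] [293 284]
247 388 256 397
outer top [[552.4216166  -55.57182061   0.        ]]
outer left [[290.42574536 -75.56259      0.        ]]
outer bottom [[ 316.27318293 -334.84726996    0.        ]]
((428.69329833984375, -193.1775360107422), (265.3630676269531, 266.0008239746094), 5.024907112121582) [[ 284.87234   -72.30969 ]
 [ 308.17105  -337.28824 ]
 [ 572.5143   -314.04538 ]
 [ 549.2156    -49.066833]]
```

```bash
cat >> h.py <<'E'
def delta(p,xdir=None):
    s=read_state(); M=R.from_quat(s['ee_rot']).as_matrix()
    sh=M.T@(np.array(p,float)-s['position'])/1000
    t=0
    if xdir is not None:
        v=M.T@np.array([xdir[0],xdir[1],0.]); t=np.degrees(np.arctan2(v[1],v[0]))
    return np.round(sh,4),round(t,2)
E
python3 - <<'E'
from h import *
print(delta((450,-150,250)),delta((444,270,200),(-0.033,-0.999)))
E
```

```text
(array([-0.3582,  0.3138, -0.002 ]), 0) (array([-0.5134,  0.7041,  0.0486]), np.float64(-65.61))
```

Emit:
jog_arm:
  increments:
    - [-0.03, 0.026, 0, -3]
    - [-0.075, 0.066, 0, -8]
    - [-0.12, 0.106, 0, -14]
    - [-0.165, 0.146, 0, -20]
    - [-0.21, 0.186, 0, -26]
    - [-0.255, 0.225, 0, -32]
    - [-0.3, 0.264, 0, -38]
    - [-0.34, 0.298, 0, -44]
    - [-0.358, 0.314, 0, -48]
    - [-0.358, 0.314, 0, -50]
  hand: 1

```text
clock: 1.4
position: [450.1, -148.6, 247.8]
ee_rot: [-0.593, 0.805, 0.001, 0.0]
contact_force: [0.4, -0.8, -0.2]
gripper_width: 85.5
```

```bash
python3 - <<'E'
from h import *
s=read_state();print(s['clock'],s['position'],s['contact_force'])
print(delta((444,270,200),(-0.033,-0.999)))
E
```

```text
1.4 [ 450.11765477 -148.59542938  247.75816466] [ 0.39918266 -0.79866286 -0.18093346]
(array([-0.3979,  0.1299,  0.0484]), np.float64(-15.36))
```

Emit:
jog_arm:
  increments:
    - [-0.025, 0.008, 0, -2]
    - [-0.07, 0.023, 0, -4]
    - [-0.12, 0.039, 0, -6]
    - [-0.17, 0.056, 0, -8]
    - [-0.22, 0.072, 0, -10]
    - [-0.27, 0.088, 0, -12]
    - [-0.32, 0.105, 0.01, -14]
    - [-0.365, 0.12, 0.025, -15.4]
    - [-0.39, 0.127, 0.04, -15.4]
    - [-0.398, 0.13, 0.048, -15.4]

```text
clock: 2.65
position: [443.9, 270.1, 199.0]
ee_rot: [-0.695, 0.719, 0.001, -0.001]
contact_force: [0.1, -0.3, -0.5]
gripper_width: 85.0
```

```bash
python3 - <<'E'
from h import *
s=read_state();print(s['clock'],s['position'],s['ee_rot'],s['contact_force'])
im=get_image('wrist'); cv2.imwrite('pics/w1.png',im[:,:,::-1])
im=get_image('side'); cv2.imwrite('pics/s1.png',im[:,:,::-1])
im=cv2.imread('pics/w1.png')[:,:,::-1].copy()
r,c=plate(im,'wrist',s); print(r,c.min(0),c.max(0))
E
```

```text
2.65 [443.85266605 270.11322603 199.01091856] [-0.69547955  0.71854448  0.00093927 -0.00106874] [ 0.09740502 -0.2857003  -0.54960811]
(array([444.99068747, 144.00575353]), np.float64(86.21870204820083)) [186   0] [442 161]
```

View pics/w1.png

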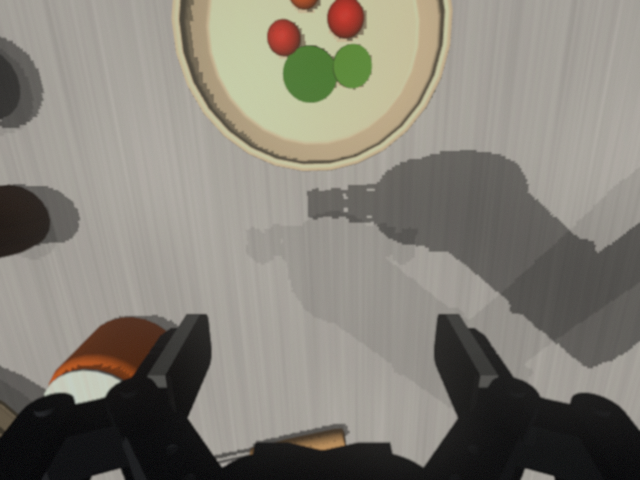

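View pics/s1.png

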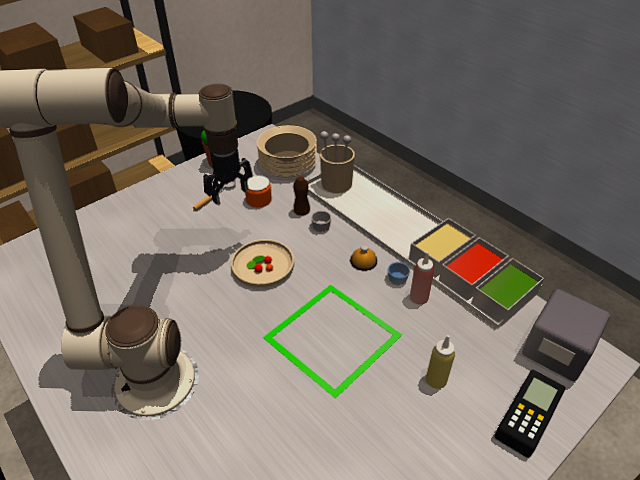

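The wrist view shows the near rim of the plate at (313,170), spanning columns 173–453, with the open fingertips near (193,315) and (452,315). The side view now shows the bell's knob at about (364,249). The next script refines all of these.

```bash
python3 - <<'E'
from h import *
s=read_state()
w=cv2.imread('pics/w1.png'); si=cv2.imread('pics/s1.png')
cv2.imwrite('pics/c1.png',np.hstack([cv2.resize(w[300:400,180:240],None,fx=5,fy=5),cv2.resize(si[225:285,330:410],None,fx=6,fy=6)[:500]][:1]))
cv2.imwrite('pics/c2.png',cv2.resize(si[225:285,330:430],None,fx=7,fy=7,interpolation=cv2.INTER_CUBIC))
im=w[:,:,::-1].copy()
r,c=plate(im,'wrist',s)
# bottom rim arc from gradient: rows columnwise, counter is S<~50
h=cv2.cvtColor(im,cv2.COLOR_RGB2HSV)
for u in (313,): print([tuple(h[v,u]) for v in range(160,178,2)])
q=c[(c[:,1]>3)]; print(circ(plane('wrist',q,28,s)), len(q))
print('near rim',plane('wrist',[(313,170)],28,s),plane('wrist',[(173,20),(453,20)],28,s))
# fingertip
T=calibration('wrist')['hand_eye']; cal=calibration('wrist')
for uv in [(210,316),(436,316),(184,316),(462,316)]:
    d=np.array([(uv[0]-cal['cx'])/cal['fx'],-(uv[1]-cal['cy'])/cal['fy'],-1]); d=T[:3,:3]@d; o=T[:3,3]
    print(uv,[np.round(o+d*((z-o[2])/d[2]),1) for z in (0,4,10,17)])
E
```

```text
[(np.uint8(19), np.uint8(67), np.uint8(129)), (np.uint8(22), np.uint8(57), np.uint8(99)), (np.uint8(24), np.uint8(54), np.uint8(176)), (np.uint8(28), np.uint8(46), np.uint8(198)), (np.uint8(22), np.uint8(61), np.uint8(196)), (np.uint8(18), np.uint8(52), np.uint8(177)), (np.uint8(18), np.uint8(20), np.uint8(164)), (np.uint8(20), np.uint8(19), np.uint8(164)), (np.uint8(22), np.uint8(17), np.uint8(164))]
(array([444.7438408 , 143.03316993]), np.float64(86.29853610271367)) 30
near rim [[449.19680251 235.34793346  28.        ]] [[539.06444319 131.43059752  28.        ]
 [350.99492344 137.5292456   28.        ]]
(210, 316) [array([  9.5, -41.1,  -0. ]), array([  7.1, -42.4,   4. ]), array([  3.5, -44.3,  10. ]), array([ -0.6, -46.6,  17. ])]
(436, 316) [array([ 9.5, 41.2,  0. ]), array([ 7.1, 42.6,  4. ]), array([ 3.6, 44.5, 10. ]), array([-0.6, 46.8, 17. ])]
(184, 316) [array([  9.5, -50.5,   0. ]), array([  7.1, -52.1,   4. ]), array([  3.5, -54.5,  10. ]), array([ -0.6, -57.3,  17. ])]
(462, 316) [array([ 9.5, 50.7, -0. ]), array([ 7.1, 52.3,  4. ]), array([ 3.6, 54.7, 10. ]), array([-0.6, 57.6, 17. ])]
```

View pics/c1.png

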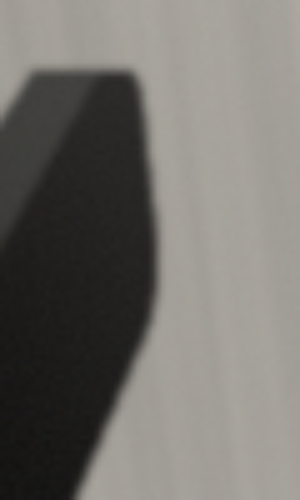

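View pics/c2.png

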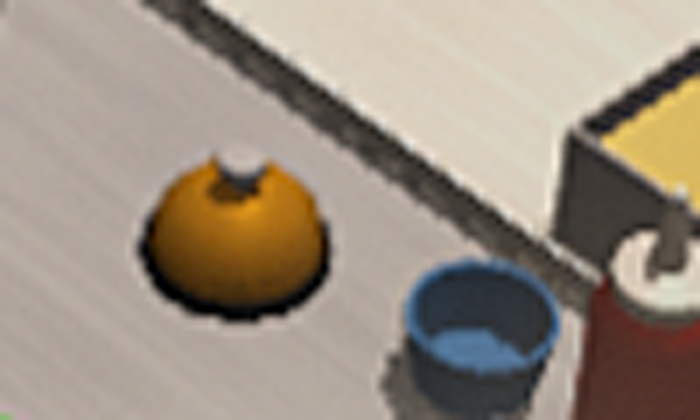

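```bash
python3 - <<'E'
from h import *
a=plane('top',[(347.4,190.6)],59); b=plane('side',[(364.3,247.8)],59); print(a,b)
o1,d1=ray('top',[(347.4,190.6)]);o2,d2=ray('side',[(364.3,247.8)]); print(tri(o1,d1[0],o2,d2[0]))
si=cv2.imread('pics/s1.png')[:,:,::-1].copy()
P=mark(si,'side'); print(cv2.minAreaRect(P[:,:2].astype(np.float32)))
r,c=plate(si,'side',roi=(215,225,310,300)); print(r)
print(delta((448,255,12),(-0.042,-0.999)))
E
```

```text
[[688.49613135 -42.78793098  59.        ]] [[690.89536474 -44.42167358  59.        ]]
(array([689.95469726, -43.54327373,  58.34395825]), np.float64(2.782639645325407))
((433.2228698730469, -190.34848022460938), (236.4767608642578, 235.6873779296875), 5.198696136474609)
(array([440.89183656, 133.40112656]), np.float64(88.84449710508486))
(array([ 0.014 , -0.0054,  0.1872]), np.float64(0.52))
```

Emit:
jog_arm:
  increments:
    - [0.005, -0.002, 0.025, 0.5]
    - [0.014, -0.005, 0.06, 0.5]
    - [0.014, -0.005, 0.1, 0.5]
    - [0.014, -0.005, 0.135, 0.5]
    - [0.014, -0.005, 0.16, 0.5]
    - [0.014, -0.005, 0.175, 0.5]
    - [0.014, -0.005, 0.18, 0.5]
    - [0.014, -0.005, 0.184, 0.5]
    - [0.014, -0.005, 0.186, 0.5]
    - [0.014, -0.005, 0.186, 0.5]
  hand: 1

```text
clock: 4.0
position: [447.8, 255.3, 13.6]
ee_rot: [-0.692, 0.722, 0.001, -0.001]
contact_force: [0.2, 0.3, 1.0]
gripper_width: 85.0
```

```bash
python3 - <<'E'
from h import *
s=read_state();print(s['clock'],s['position'],s['ee_rot'],s['contact_force'])
im=get_image('wrist'); cv2.imwrite('pics/w2.png',im[:,:,::-1])
im=get_image('side'); cv2.imwrite('pics/s2.png',im[:,:,::-1])
cv2.imwrite('pics/c3.png',cv2.resize(im[150:300,190:340,::-1],None,fx=4,fy=4,interpolation=cv2.INTER_CUBIC))
E
```

```text
4.0 [447.77165214 255.2734084   13.59507027] [-0.69225802  0.72164888  0.00095005 -0.00090206] [0.17573666 0.32015765 1.01628993]
```

View pics/w2.png

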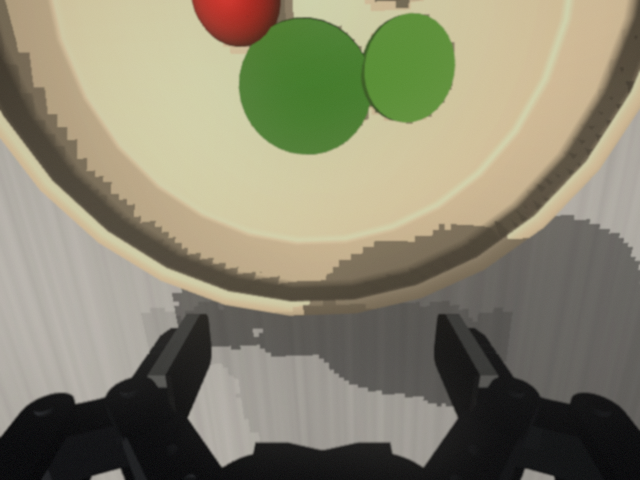

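View pics/c3.png

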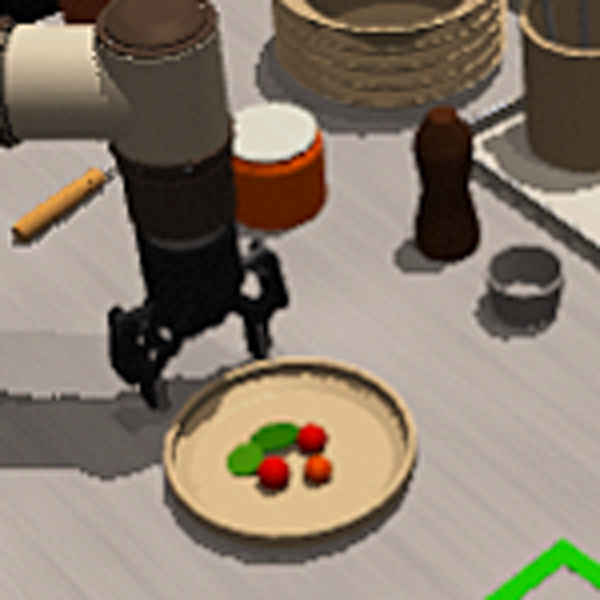

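The plate's rim is centred between the open fingers: its lowest point is near (305,313), and the fingers are at columns 210 and 436. The tips sit beside the rim below its top edge. Next I start the push along tool +x.

Emit:
jog_arm:
  increments:
    - [0.004, 0, 0.001, 0]
    - [0.009, 0, 0.002, 0]
    - [0.014, 0, 0.002, 0]
    - [0.018, 0, 0.002, 0]
    - [0.023, 0, 0.002, 0]
    - [0.029, 0, 0.002, 0]
    - [0.036, 0, 0.002, 0]
    - [0.043, 0, 0.002, 0]
    - [0.05, 0, 0.002, 0]
    - [0.056, 0, 0.002, 0]

```text
clock: 5.35
position: [445.4, 198.9, 11.6]
ee_rot: [-0.692, 0.722, 0.001, -0.001]
contact_force: [0.2, 3.2, -0.4]
gripper_width: 85.4
```

```bash
python3 - <<'E'
from h import *
s=read_state();print(s['clock'],s['position'],s['contact_force'])
im=get_image('wrist'); cv2.imwrite('pics/w3.png',im[:,:,::-1])
im=get_image('top'); cv2.imwrite('pics/t3.png',im[:,:,::-1])
E
```

```text
5.35 [445.43014356 198.90628436  11.64511959] [ 0.2385989   3.16307271 -0.38255753]
```

View pics/w3.png

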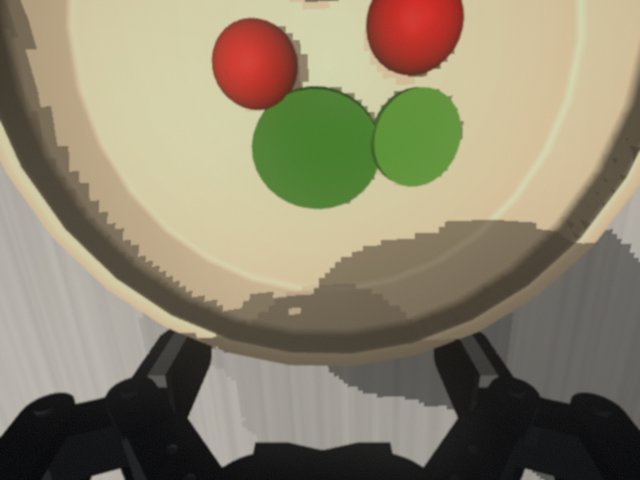

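View pics/t3.png

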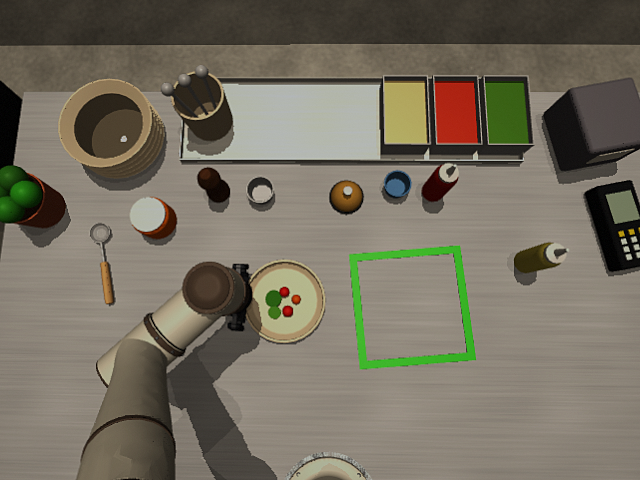

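The wrist view shows both fingertips touching the rim at (190,340) and (455,345), and the top view shows the plate moved to about (285,301). I continue the push.

Emit:
jog_arm:
  increments:
    - [0.006, 0, 0, 0]
    - [0.013, 0, 0, 0]
    - [0.021, 0, 0, 0]
    - [0.029, 0, 0, 0]
    - [0.037, 0, 0, 0]
    - [0.045, 0, 0, 0]
    - [0.053, 0, 0, 0]
    - [0.061, 0, 0, 0]
    - [0.068, 0, 0, 0]
    - [0.074, 0, 0, 0]

```text
clock: 6.7
position: [441.9, 123.8, 11.6]
ee_rot: [-0.692, 0.722, 0.001, -0.002]
contact_force: [-0.1, 3.2, -0.7]
gripper_width: 85.5
```

Emit:
jog_arm:
  increments:
    - [0.006, 0, 0, 0]
    - [0.013, 0, 0, 0]
    - [0.021, 0, 0, 0]
    - [0.029, 0, 0, 0]
    - [0.037, 0, 0, 0]
    - [0.045, 0, 0, 0]
    - [0.053, 0, 0, 0]
    - [0.061, 0, 0, 0]
    - [0.068, 0, 0, 0]
    - [0.074, 0, 0, 0]

```text
clock: 7.95
position: [438.7, 49.3, 11.7]
ee_rot: [-0.692, 0.722, 0.001, -0.002]
contact_force: [0.6, 3.0, -0.9]
gripper_width: 85.7
```

```bash
python3 - <<'E'
from h import *
s=read_state();print(s['clock'],s['position'],s['contact_force'])
im=get_image('top'); cv2.imwrite('pics/t4.png',im[:,:,::-1])
im=get_image('side'); cv2.imwrite('pics/s4.png',im[:,:,::-1])
E
```

```text
7.95 [438.666146    49.33687355  11.67292098] [ 0.64683278  2.9596088  -0.88222832]
```

View pics/t4.png

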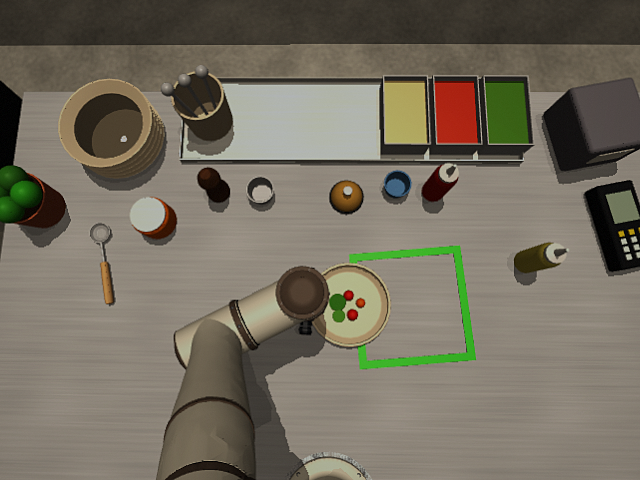

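View pics/s4.png

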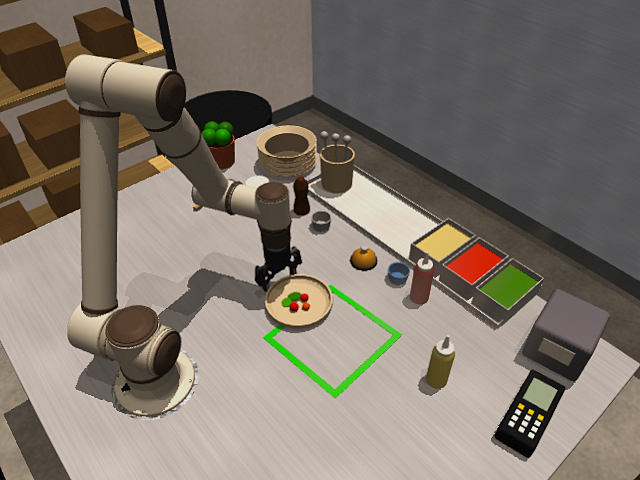

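The top view shows the plate at about (348,305), tracking straight towards the square's centre at (412,307). About 145 mm remain.

Emit:
jog_arm:
  increments:
    - [0.006, 0, 0, 0]
    - [0.013, 0, 0, 0]
    - [0.021, 0, 0, 0]
    - [0.029, 0, 0, 0]
    - [0.037, 0, 0, 0]
    - [0.045, 0, 0, 0]
    - [0.053, 0, 0, 0]
    - [0.061, 0, 0, 0]
    - [0.068, 0, 0, 0]
    - [0.074, 0, 0, 0]

```text
clock: 9.3
position: [435.1, -25.4, 11.8]
ee_rot: [-0.692, 0.722, 0.001, -0.002]
contact_force: [-0.0, 2.0, -1.0]
gripper_width: 85.6
```

Emit:
jog_arm:
  increments:
    - [0.006, 0, 0, 0]
    - [0.013, 0, 0, 0]
    - [0.02, 0, 0, 0]
    - [0.027, 0, 0, 0]
    - [0.034, 0, 0, 0]
    - [0.041, 0, 0, 0]
    - [0.047, 0, 0, 0]
    - [0.052, 0, 0, 0]
    - [0.055, 0, 0, 0]
    - [0.057, 0, 0, 0]

```text
clock: 10.55
position: [432.5, -82.5, 11.9]
ee_rot: [-0.692, 0.722, 0.001, -0.002]
contact_force: [1.0, 1.2, -1.2]
gripper_width: 85.6
```

```bash
python3 - <<'E'
from h import *
s=read_state();print(s['clock'],s['position'],s['contact_force'])
t=get_image('top'); cv2.imwrite('pics/t5.png',t[:,:,::-1])
im=get_image('side'); cv2.imwrite('pics/s5.png',im[:,:,::-1])
print(plate(im,'side',roi=(260,270,410,390))[0])
cv2.imwrite('pics/c5.png',cv2.resize(t[230:390,330:490,::-1],None,fx=3.5,fy=3.5,interpolation=cv2.INTER_CUBIC))
cv2.imwrite('pics/c6.png',cv2.resize(im[260:410,240:420,::-1],None,fx=3.8,fy=3.8,interpolation=cv2.INTER_CUBIC))
E
```

```text
10.55 [432.54796612 -82.54267079  11.87302171] [ 1.03229233  1.23190223 -1.20965671]
(array([ 422.42215217, -186.40971818]), np.float64(90.31020592126659))
```

View pics/c5.png

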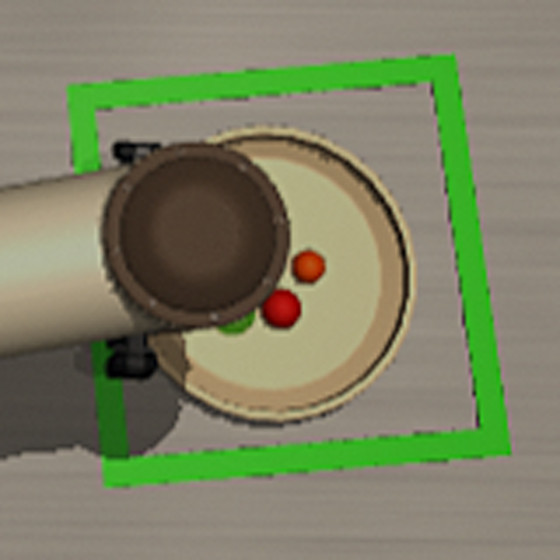

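View pics/c6.png

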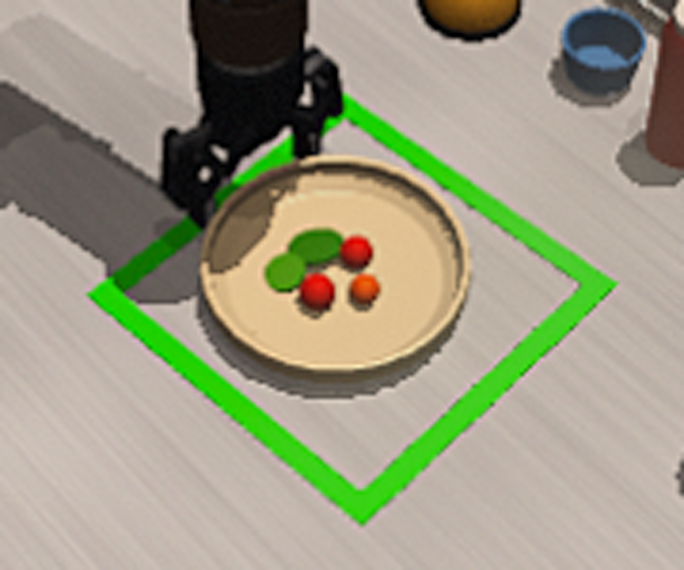

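```bash
python3 - <<'E'
from h import *
t=cv2.imread('pics/t5.png')[:,:,::-1].copy()
h=cv2.cvtColor(t,cv2.COLOR_RGB2HSV)
# rim points along rays from approx centre on unobstructed side
f=3.5
pts=np.array([(270,126),(330,138),(385,182),(414,270),(395,350),(345,403),(275,425)])/f+[330,230]-0.5+0.5/f
P=plane('top',pts,28); print(np.round(P[:,:2],1)); c,r=circ(P); print(c,r)
from scipy.optimize import least_squares
q=least_squares(lambda x:np.linalg.norm(P[:,:2]-x,axis=1)-95,c); print('r=95 centre',q.x,q.fun)
a=np.radians(5.02); M=np.array([429,-192.8]); Rm=np.array([[np.cos(a),np.sin(a)],[-np.sin(a),np.cos(a)]])
print('in mark',Rm@(q.x-M), 'side',Rm@(np.array([422.4,-186.4])-[433.2,-190.3]))
E
```

```text
[[ 519.  -180.8]
 [ 511.3 -219.9]
 [ 482.7 -254.8]
 [ 425.9 -271.2]
 [ 375.  -256.8]
 [ 341.5 -223.5]
 [ 327.4 -178.6]]
[ 424.68028621 -175.78693631] 96.21020946383683
r=95 centre [ 424.68790205 -177.32207463] [-0.6461368   1.55874615  1.78767974 -1.13885803 -1.27382957  0.19223535
  2.31797063]
in mark [-2.94118541 15.79587892] side [-10.41730996   4.83007797]
```

The plate is centred across the square, with about 16 mm and 17 mm to the two side tapes after allowing for parallax. It is about 14–15 mm short along the push. I push that last bit, pause, and back off.

Emit:
jog_arm:
  increments:
    - [0.003, 0, 0, 0]
    - [0.007, 0, 0, 0]
    - [0.011, 0, 0, 0]
    - [0.014, 0, 0, 0]
    - [0.015, 0, 0, 0]
    - [0.015, 0, 0, 0]

```text
clock: 11.4
position: [431.9, -97.8, 12.0]
ee_rot: [-0.692, 0.722, 0.001, -0.003]
contact_force: [0.3, 0.8, -1.8]
gripper_width: 85.0
```

Emit:
jog_arm:
  increments:
    - [-0.005, 0, 0, 0]
    - [-0.015, 0, 0, 0]
    - [-0.03, 0, 0, 0]
    - [-0.045, 0, 0, 0]
    - [-0.06, 0, -0.02, 0]
    - [-0.07, 0, -0.05, 0]
    - [-0.08, 0, -0.09, 0]
    - [-0.09, 0, -0.13, 0]
    - [-0.1, 0, -0.15, 0]
    - [-0.1, 0, -0.16, 0]

```text
clock: 12.65
position: [437.3, 3.7, 172.9]
ee_rot: [-0.692, 0.722, 0.001, -0.002]
contact_force: [-0.6, 0.1, -0.0]
gripper_width: 85.9
```

```bash
python3 - <<'E'
from h import *
s=read_state();print(s['clock'],s['position'],s['ee_rot'],s['contact_force'])
t=get_image('top'); cv2.imwrite('pics/t6.png',t[:,:,::-1])
im=get_image('side'); cv2.imwrite('pics/s6.png',im[:,:,::-1])
for n,i,roi in (('top',t,(365,255,460,355)),('side',im,(260,270,410,390))):
    print(n,plate(i,n,roi=roi)[0])
    try: print(cv2.minAreaRect(mark(i,n)[:,:2].astype(np.float32)))
    except Exception as e: print(e)
cv2.imwrite('pics/c7.png',np.hstack([cv2.resize(t[230:390,330:490,::-1],(400,400),interpolation=cv2.INTER_CUBIC),cv2.resize(im[260:410,250:400,::-1],(400,400),interpolation=cv2.INTER_CUBIC)]))
E
```

```text
12.65 [437.2592348    3.70978396 172.93961844] [-6.92383773e-01  7.21527484e-01  6.67604574e-04 -1.53451183e-03] [-0.57015578  0.12062902 -0.04314628]
top (array([ 421.52774733, -188.38403206]), np.float64(90.92507578879524))
((434.4089660644531, -161.1503143310547), (6.139471054077148, 10.547189712524414), 26.532155990600586)
side (array([ 421.7910339 , -199.27874804]), np.float64(90.38537938311146))
((433.2228698730469, -190.34848022460938), (236.4767608642578, 235.6873779296875), 5.198696136474609)
```

View pics/c7.png

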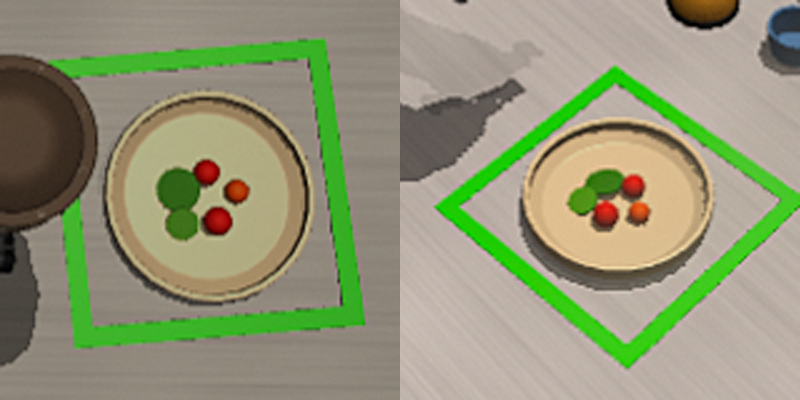

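View pics/t6.png

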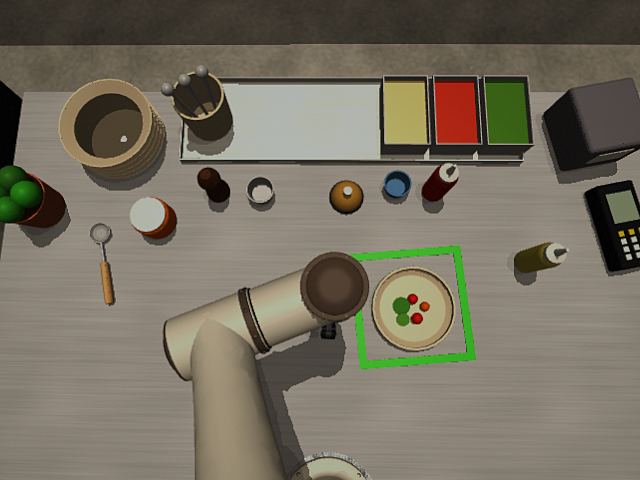

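The plate lies fully inside the tape in both views: in the top crop its rim at columns 104–312 and rows 91–302 shows bare counter on every side. Next I close the gripper and go above the bell.

```bash
python3 - <<'E'
from h import *
print(delta((689.8,-43.5,130)))
E
```

```text
(array([ 0.0357, -0.2545,  0.0413]), 0)
```

Emit:
jog_arm:
  increments:
    - [0.003, -0.02, 0, 0]
    - [0.008, -0.06, 0, 0]
    - [0.014, -0.1, 0, 0]
    - [0.02, -0.14, 0, 0]
    - [0.026, -0.18, 0.005, 0]
    - [0.031, -0.22, 0.015, 0]
    - [0.034, -0.245, 0.03, 0]
    - [0.036, -0.254, 0.04, 0]
    - [0.036, -0.2545, 0.041, 0]
    - [0.036, -0.2545, 0.041, 0]
  hand: -1

```text
clock: 14.0
position: [689.0, -43.7, 130.5]
ee_rot: [-0.692, 0.722, 0.001, -0.002]
contact_force: [-0.1, -0.8, 0.5]
gripper_width: -0.2
```

```bash
python3 - <<'E'
from h import *
s=read_state();print(s['clock'],s['position'],s['ee_rot'],s['contact_force'],s['gripper_width'])
t=get_image('wrist'); cv2.imwrite('pics/w7.png',t[:,:,::-1])
im=get_image('side'); cv2.imwrite('pics/s7.png',im[:,:,::-1])
c=calibration('wrist');T=np.array(c['hand_eye']);K=np.array([[c['fx'],0,c['cx']],[0,c['fy'],c['cy']],[0,0,1]])
def pr(ptool):
    q=T[:3,:3].T@(np.array(ptool)-T[:3,3]); q=q*[1,-1,-1]; return cv2.projectPoints(q.reshape(1,3),np.zeros(3),np.zeros(3),K,np.array(c['D']))[0].ravel()
M=R.from_quat(s['ee_rot']).as_matrix()
print('tip',pr((0,0,17)),'tip front',pr((11,0,17)),'knob expected',pr(M.T@(np.array([689.8,-43.5,59])-s['position'])))
E
```

```text
14.0 [689.04192134 -43.69932048 130.5193331 ] [-0.6920768   0.72182     0.00093498 -0.00217267] [-0.14976185 -0.78028588  0.46383338] -0.23028265195152503
tip [322.69239047 314.75145868] tip front [322.705451   290.78370759] knob expected [320.65190902 263.57479285]
```

View pics/w7.png

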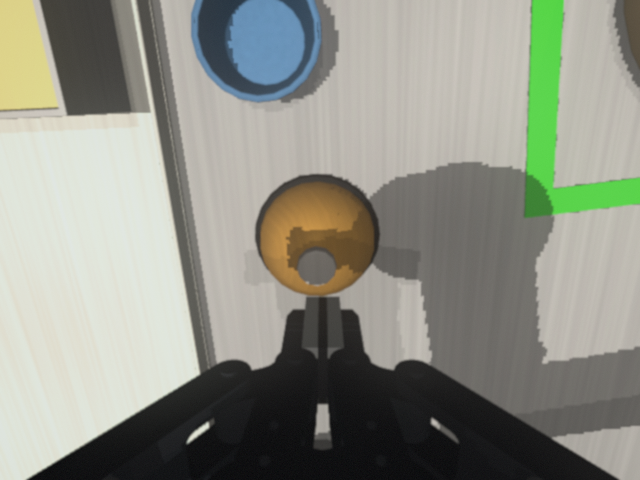

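View pics/s7.png

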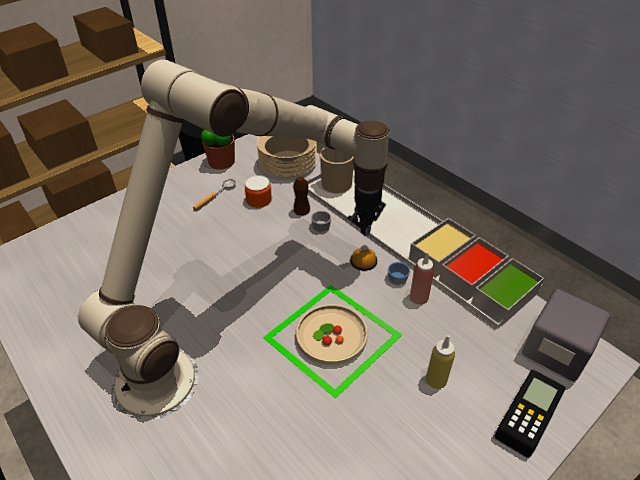

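The wrist view shows the knob at (317,266), about 2 mm off where the other two views put it, and the shut fingertips at (322,300). I shift by −1 mm and −2 mm, then go down.

Emit:
jog_arm:
  increments:
    - [-0.001, -0.002, 0.01, 0]
    - [-0.001, -0.002, 0.025, 0]
    - [-0.001, -0.002, 0.038, 0]
    - [-0.001, -0.002, 0.046, 0]
    - [-0.001, -0.002, 0.05, 0]
    - [-0.001, -0.002, 0.05, 0]
  hand: -1

```text
clock: 14.85
position: [691.3, -42.8, 81.1]
ee_rot: [-0.692, 0.722, 0.001, -0.002]
contact_force: [0.5, 0.2, -0.1]
gripper_width: -0.4
```

```bash
python3 - <<'E'
from h import *
s=read_state();print(s['clock'],s['position'],s['contact_force'])
t=get_image('wrist'); cv2.imwrite('pics/w8.png',t[:,:,::-1])
s=read_state();print(s['clock'],s['position'],s['contact_force'])
E
```

```text
14.85 [691.31159348 -42.76952068  81.12337145] [ 0.53877222  0.22685513 -0.09746761]
14.9 [691.5491342  -42.74173845  81.59296508] [0.03412639 0.51463332 0.0382274 ]
```

View pics/w8.png

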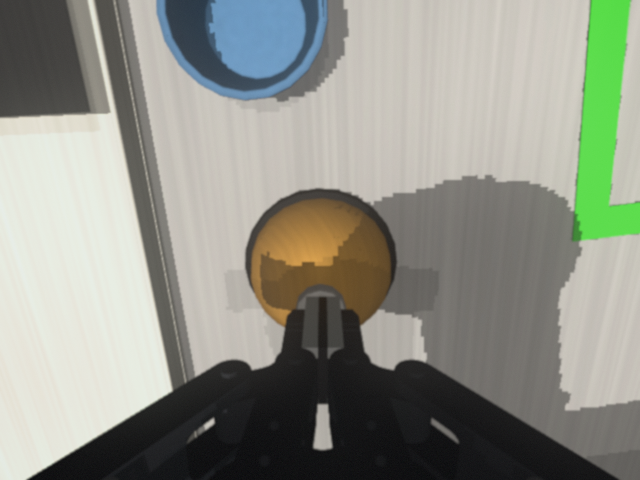

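The tips are centred over the knob: the knob's rim shows around columns 297–345 behind the tip at column 322. I press now.

Emit:
jog_arm:
  increments:
    - [0, 0, 0.003, 0]
    - [0, 0, 0.005, 0]
    - [0, 0, 0.007, 0]
    - [0, 0, 0.009, 0]
    - [0, 0, 0.01, 0]
    - [0, 0, 0.01, 0]
  hand: -1

```text
clock: 15.65
position: [691.6, -42.7, 71.9]
ee_rot: [-0.692, 0.722, 0.0, -0.001]
contact_force: [-1.3, -0.1, 2.2]
gripper_width: 0.1
```

Emit:
jog_arm:
  increments:
    - [0, 0, 0.001, 0]
    - [0, 0, 0.002, 0]
    - [0, 0, 0.003, 0]
    - [0, 0, 0.004, 0]
    - [0, 0, 0.004, 0]

```text
clock: 16.27
position: [691.7, -42.7, 70.0]
ee_rot: [-0.692, 0.721, -0.0, -0.001]
contact_force: [-4.0, 0.5, 9.3]
gripper_width: 0.2
```

```bash
python3 - <<'E'
from h import *
s=read_state();print(s['clock'],s['position'],s['contact_force'])
E
```

```text
16.275 [691.69557372 -42.74566201  69.98431314] [-4.02567866  0.47753955  9.295571  ]
```

The force jumped to 9.3 N with the tip at z ≈ 53 mm (59 − 6), which is above the spring's 4 N. The plunger is on its stop. I release it by going straight up.

Emit:
jog_arm:
  increments:
    - [0, 0, 0.003, 0]
    - [0, 0, 0.003, 0]
    - [0, 0, -0.005, 0]
    - [0, 0, -0.015, 0]
    - [0, 0, -0.035, 0]
    - [0, 0, -0.06, 0]
    - [0, 0, -0.09, 0]
    - [0, 0, -0.11, 0]
    - [0, 0, -0.12, 0]
    - [0, 0, -0.12, 0]

```text
clock: 17.52
position: [692.0, -42.5, 190.1]
ee_rot: [-0.692, 0.721, -0.0, -0.001]
contact_force: [0.4, 0.5, 1.3]
gripper_width: 0.4
```

```bash
python3 - <<'E'
from h import *
s=read_state();print(s['clock'],s['position'],s['contact_force'])
for n in ('top','side','wrist'):
    im=get_image(n); cv2.imwrite(f'pics/{n}9.png',im[:,:,::-1])
a=cv2.imread('pics/side9.png'); t=cv2.imread('pics/top9.png'); t0=cv2.imread('pics/top0.png')
r=plate(t[:,:,::-1].copy(),'top',roi=(365,255,460,355))[0]; print(r, plate(a[:,:,::-1].copy(),'side',roi=(260,270,410,390))[0])
cv2.imwrite('pics/c9.png',np.hstack([t[150:400,330:580],cv2.resize(a[225:285,330:430],(420,250),interpolation=cv2.INTER_CUBIC)]))
E
```

```text
17.525 [692.03170131 -42.46987614 190.117832  ] [0.38285045 0.47626142 1.26170244]
(array([ 421.91379297, -188.52241394]), np.float64(91.22693380033137)) (array([ 421.66540129, -198.6830754 ]), np.float64(90.35158491693562))
```

View pics/side9.png

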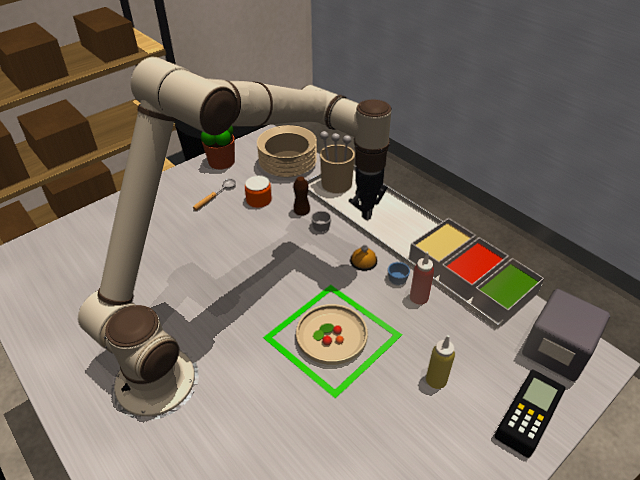

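View pics/top9.png

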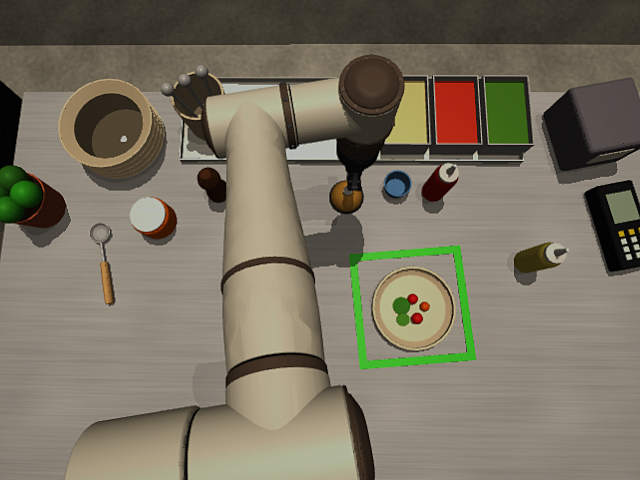

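View pics/c9.png

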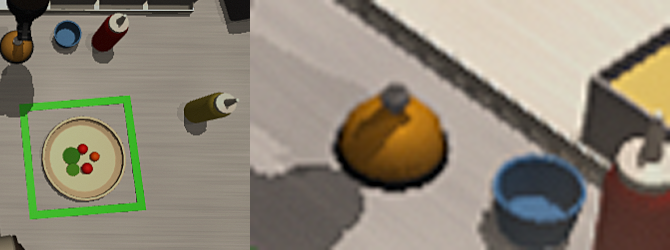

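The plate is unchanged inside the square and the knob is back at its original pixel, (364,247). All the bystanders are where they began, so I hand the job in.

```bash
python3 - <<'E'
from bench import *
print(job_done(), read_state()['clock'])
E
```

```text
the job is handed in; nothing more can be done
the job is handed in; nothing more can be done
```

The job is done and handed in at about 17.7 s, well under the 51 s limit. I pushed the plate about 330 mm along the counter with the two open fingertips, at about 3 N, until it lay inside the green square. Then I backed off, shut the gripper, and rang the bell by pressing its plunger to the stop and letting it go.

**Plate:** the last top and side pictures show bare counter between the plate and the tape on every side, at least about 13 mm by my estimate. The plate did not move while I rang the bell.

**Bell:** the force reached 9.3 N with the fingertips at about 53 mm, the expected height fully down and above the spring's 4 N. Afterwards the knob was back at its first position in the side picture.

**Other items:** in the last pictures they looked unmoved by eye; the arm partly hid the mill and bell from above.

**Disagreements:**
- **Plate centre:** the automatic fits differed by about 10 mm between the side and top cameras. Both fitted circles were about 4–5 mm too small in radius (about 91 and 90 mm instead of 95). I relied on hand-picked rim points before the last 15 mm of push, the arm's position, and the visible gaps to the tape.
- **Square centre:** the two cameras differed by 2–4 mm.
- **Knob position:** the wrist camera put it about 2 mm from where the other two did, so I aimed between the two before pressing.

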